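# Find the tin with the loose ball

## Robot

A 6-joint arm with a two-finger parallel gripper is mounted at the origin on the work surface. World frame = base frame: x ahead of the robot, y to its left, z up, the work surface at z = 0. Lengths are in m, angles in degrees, forces in N, time in s.
With the tool pointing down it reaches from about 0.275 to 0.975 m from the base axis. Payload 8.4 kg.
Tool frame: the origin (TCP) lies between the finger pads; the fingertips stand 14 mm ahead of it and the grasp point (between the pads) lies 5 mm behind it (nose_length is the distance from the TCP to the fingertips, in m); z points along the fingers, y is the line along which they close (so a half turn about z gives the same grasp; the last joint's range is limited). The gripper opens to 92 mm and grips with 3 to 60 N. Pads are 20 mm wide; open, the fingers measure 128 mm over their backs; the gripper's body (75 mm by 189 mm) begins 69 mm behind the grasp point.
Start: joints at [75.149, 20.225, 93.587, -0, 66.188, -0.138], TCP at [0.159, 0.605, 0.229] pointing down, gripper open.
Joint ranges: [-150.9, 150.9], [-52.94, 120.26], [3.33, 152.33], [-74.26, 254.26], [0, 154.13], [-172.89, 172.89]. Speed limits (degrees/s): [127.2, 127.2, 159.86, 180, 180, 180].

## Interface

Orientations are given as [roll, pitch, yaw] about the fixed x, y, z axes, in that order (R = Rz(yaw) Ry(pitch) Rx(roll)).
In Python, from station import get_obs, capture, job_done, nose_length gives the robot as it stands. The module is installed in compiled form; this text tells all that it offers.
- The arm moves only by the tool play_rows, never from a script. Its argument "moves" is a list that holds one entry, the list of rows, each a list of 7 numbers: the shift along the world's x, y, z scaled (see below), then the turn, a rotation vector about the world's x, y, z scaled (see below), then the closure, from 0 (fully open) to 1 (shut). A call has 1 to 10 rows; each row is the pose to reach, as a shift and turn from the pose commanded when the call began, turning the shorter way round; what a row does not reach only later rows make up. The controller multiplies each number of a shift by 0.2 m and each number of a turn by 2 pi rad. A row lasts 1/10 s, in which the tool goes at most 50 mm and 8.59 degrees, less where a joint would pass 70% of its speed; a pose out of reach is approached as far as the arm can. A call with a number of a shift or a turn outside -1 to 1 is refused whole. A call with a gripper value outside its range is refused whole. The fingers move at their own pace and stop on an object; "force" is the grip in N (left out, the last holds). Time passes only in rows, so rows that repeat a pose let the fingers close. It gives the time, the measured TCP pose, the force, the opening and the grip force at its end, in the units of the state.
- get_obs(): the state, without advancing time (a new reading comes with each control period).
- capture(name): name is "scene" or "top"; returns a dict with "img" (400x640x3 uint8, blue, green, red), "fx", "fy", "cx", "cy" (pixels), "k1" (the pictures are not rectified: a ray, as slopes to the right and down, at radius r is drawn at 1 + k1 r^2 times it, then the intrinsics apply), "T" (4x4, takes a point from camera to world coordinates). Camera axes: x right, y down, z forward; pixel columns grow to the right and rows downward; lengths in m; the calibration is good to about 2 mm. A picture is of the moment at which its call begins. There is no depth.
- job_done(): hands the job in; it is judged then, once.
The state is a dict: "time_s": time; "q": joint angles; "joint_velocities": joint speeds; "tau": joint torques, N m; "tool_pos": TCP position; "tcp_rot": TCP orientation; "ft_force": force on the tool from outside, world axes, zero at the start; "torque": the same for the moment, N m; "opening": opening from 0.0 (shut) to 1.0 (fully open); "grip_force": force on a finger pad.
Only numpy, scipy, OpenCV 4.12 (cv2) and the standard library are available. Lean on these libraries where they do the work, as an engineer would, in place of code of your own. Each camera call takes 0.05 s, during which the arm holds its last target. There are 200 camera calls.

## Task

A grinding ball was sealed into one of the three soil sample tins by mistake. Starting with the tin on your left and going to the right, pick up each tin in turn, shake it briskly in the air and stand it back upright where it came from; then take the one that rattles and hold it out, lid up and still, over the middle of the small foil pan beyond the tins, well clear above its rim and no more than a hand's height over it, and finish while still holding it there (the last tin need not be put down first if it is the one). Leave everything else on the bench where it is.

Things in the scene. Friction and masses are not known exactly. Their poses are not given: they have to be found in the camera images.
- tin_left: left (+y) one of three outwardly identical sealed rectangular aluminium tins in a row, long sides roughly fore and aft: lid 122 mm (its x) by 60 mm (its y), z 45 to 55 mm; body 57 mm wide below; 55 mm high overall, 0.31 to 0.38 kg. Grip it across the 60 mm width of the lid, from above, at the middle of its length. Origin: centre of its underside, z up
- tin_middle: middle tin, same as tin_left. Each tin is hollow. In one of them (which one varies) a loose 30 mm steel ball, 83 to 149 g, rolls freely along its length (its x), 86 mm from end to end, and knocks on the end walls; the other two each hold a soil core of like weight, boxed in at the middle with 1 mm play, so weight tells nothing
- tin_right: right (-y) tin, same as tin_left. Shaken or rocked along its length, the loose ball rolls across (half a second at 0.1 rad, then bounces) and knocks; at the low end its weight adds 0.035 to 0.06 N m about the tin's y axis to the moment on the tool, either way; a core adds nothing. A tilt also swings the whole weight under the wrist, the other way: tilt little. Average noisy readings
- foil_pan: fixed foil loaf pan beyond the tins, 110 mm (its x) by 200 mm (its y) at the rim, 50 mm high, walls 3 mm leaning inwards to the floor, open on top. Origin: centre of its underside, z up
- beaker: bystander, loose, to be left alone: glass beaker, 68 mm across, 85 mm high; origin under its middle
- petri_dish: bystander, loose, to be left alone: closed clear petri dish, 90 mm across, 16 mm high; origin under its middle
- stopper: bystander, loose, to be left alone: cork stopper, 26 mm across, 24 mm high, between robot and tins; origin under its middle
- weight: bystander, loose, to be left alone: brass weight, 22 mm across, 36 mm high, between robot and tins; origin under its middle
- spatula: bystander, loose, to be left alone: spatula, 180 mm long, lying; origin under its middle
- marker: bystander, loose, to be left alone: grey marker pen, 130 mm long, 16 mm thick, lying; origin under its middle
- sieve: bystander, loose, to be left alone: small brass sieve ring, 90 mm across, 35 mm high; origin under its middle
- wash_bottle: bystander, loose, to be left alone: white bottle, 60 mm across, 150 mm high; origin under its middle
Mind the look-alikes: they are no part of the job. Leave any red or turquoise look-alike of the tin_right alone.

How it is judged (in metres and radians):
On the way, in this order (a step that is already met when the one before it is completed fails the run):
1. the left tin is shaken in the air: its underside more than 25 mm above the bench and moving faster than 0.12 m/s or turning faster than 0.6 rad/s (height (world z) of tin_left above 0.025 m and (linear speed of tin_left above 0.12 m/s or angular speed of tin_left above 0.6 rad/s)), for 0.02 s.
2. the middle tin is shaken in the air: its underside more than 25 mm above the bench and moving faster than 0.12 m/s or turning faster than 0.6 rad/s (height (world z) of tin_middle above 0.025 m and (linear speed of tin_middle above 0.12 m/s or angular speed of tin_middle above 0.6 rad/s)), for 0.02 s.
3. the right tin is shaken in the air: its underside more than 25 mm above the bench and moving faster than 0.12 m/s or turning faster than 0.6 rad/s (height (world z) of tin_right above 0.025 m and (linear speed of tin_right above 0.12 m/s or angular speed of tin_right above 0.6 rad/s)), for 0.02 s.
At the end, for the whole second after the job is handed in: The tin with the ball is held by the fingers within 40 mm of above the pan's centre, underside 70 to 250 mm over the bench, tilt under 0.3 rad, under 0.05 m/s, not touching the pan; the other two stand upright, released, at rest on the bench within 60 mm of their starts (((contact force between tin_left_bed and anything else above 0.1 N and height (world z) of tin_left between 0.07 and 0.25 m and horizontal distance between tin_left and foil_pan below 0.04 m and angle between tin_left's own z axis and vertical below 0.3 rad and linear speed of tin_left below 0.05 m/s and contact force between tin_left and the fingers above 1 N and contact force between tin_left and foil_pan below 0.05 N and height (world z) of each of tin_middle, tin_right below 0.01 m and angle between each of tin_middle, tin_right's own z axis and vertical below 0.1 rad and distance of each of tin_middle, tin_right from where it was at the start of the episode below 0.06 m and contact force between each of tin_middle, tin_right and the fingers below 0.1 N and linear speed of each of tin_middle, tin_right below 0.02 m/s) or (contact force between tin_middle_bed and anything else above 0.1 N and height (world z) of tin_middle between 0.07 and 0.25 m and horizontal distance between tin_middle and foil_pan below 0.04 m and angle between tin_middle's own z axis and vertical below 0.3 rad and linear speed of tin_middle below 0.05 m/s and contact force between tin_middle and the fingers above 1 N and contact force between tin_middle and foil_pan below 0.05 N and height (world z) of each of tin_left, tin_right below 0.01 m and angle between each of tin_left, tin_right's own z axis and vertical below 0.1 rad and distance of each of tin_left, tin_right from where it was at the start of the episode below 0.06 m and contact force between each of tin_left, tin_right and the fingers below 0.1 N and linear speed of each of tin_left, tin_right below 0.02 m/s) or (contact force between tin_right_bed and anything else above 0.1 N and height (world z) of tin_right between 0.07 and 0.25 m and horizontal distance between tin_right and foil_pan below 0.04 m and angle between tin_right's own z axis and vertical below 0.3 rad and linear speed of tin_right below 0.05 m/s and contact force between tin_right and the fingers above 1 N and contact force between tin_right and foil_pan below 0.05 N and height (world z) of each of tin_left, tin_middle below 0.01 m and angle between each of tin_left, tin_middle's own z axis and vertical below 0.1 rad and distance of each of tin_left, tin_middle from where it was at the start of the episode below 0.06 m and contact force between each of tin_left, tin_middle and the fingers below 0.1 N and linear speed of each of tin_left, tin_middle below 0.02 m/s))); the arm keeps its last pose, push and grip.
It fails at once if one of the bystanders is shifted by more than 30 mm (distance of any of beaker, petri_dish, stopper, weight, spatula, marker, sieve, wash_bottle from where it was at the start of the episode above 0.03 m).
It also fails if it takes over 72 s, if anything falls off the work surface, if the arm or the gripper's body presses on something with over 40 N, if the wrist force passes 120 N, or if a joint passes its speed limit or range.

## Working session

There is one attempt and no reset: what is moved stays moved. The work goes in short steps, Python scripts to look and compute and a tool call to move; the robot and the scene stay as the last step left them, time stands still between calls to the robot, and variables do not carry over. Pictures are saved under pics/ and viewed, at most 10 in all, crops included, and the job is handed in when it is done.

Besides the shell and the picture viewer there is one more tool, called after "Emit:" as name([rows], argument=value, ...), one row to a line, values as JSON. play_rows: Moves the arm, as the interface text tells. Its arguments: {"type":"object","properties":{"moves":{"type":"array"},"force":{"type":"number"}},"required":["moves"]}

```bash
mkdir -p pics
python3 - <<'E'
from station import get_obs,capture,nose_length
import cv2
for n in("scene","top"):
    c=capture(n);cv2.imwrite(f"pics/{n}0.png",c["img"]);print(n,c["fx"],c["cx"],c["cy"],c["k1"],c["T"].round(3).tolist() if hasattr(c["T"],'round') else c["T"])
print(get_obs(),nose_length)
E
```

```text
scene 391.84677377656425 313.2157599262162 202.2554533517002 -0.04145254773539373 [[-0.67, 0.527, -0.523, 1.11], [0.742, 0.459, -0.488, 0.608], [-0.017, -0.715, -0.699, 0.867], [0.0, 0.0, 0.0, 1.0]]
top 488.76266785506726 318.07591134804255 203.70560091616997 0.038145986355192146 [[-0.01, -0.986, 0.169, 0.232], [-1.0, 0.009, -0.01, 0.016], [0.008, -0.169, -0.986, 1.358], [0.0, 0.0, 0.0, 1.0]]
{'time_s': 0.1, 'q': array([ 7.51497454e+01,  2.02577079e+01,  9.36269532e+01, -1.11621975e-03,
        6.61888282e+01, -1.38252428e-01]), 'joint_velocities': array([-0.0728623 , -0.01829354, -0.13118601, -0.03059184, -0.03419712,
       -0.05948502]), 'tau': array([-4.46924823e-04, -5.94901550e+01, -3.34934628e+01,  6.99244207e-02,
        1.83480210e-02,  4.56194527e-06]), 'tool_pos': array([0.15862187, 0.6040632 , 0.22793163]), 'tcp_rot': array([-1.79926508e+02,  8.43299813e-04,  1.65288450e+02]), 'ft_force': array([ 0.58426361, -1.04820482,  0.13189257]), 'torque': array([0.01868565, 0.02593547, 0.00035607]), 'grip_force': 0.0, 'opening': 0.9986440305437018} 0.014
```

View pics/top0.png

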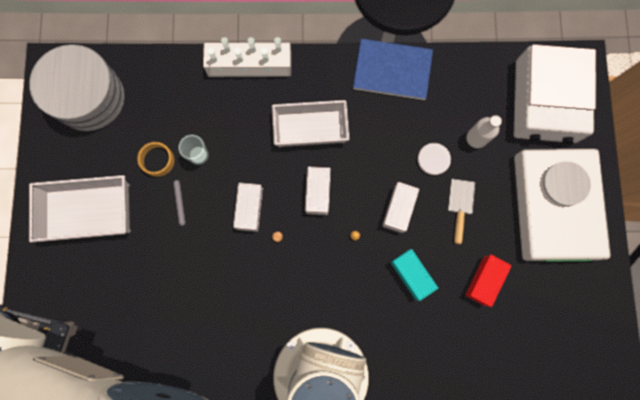

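View pics/scene0.png

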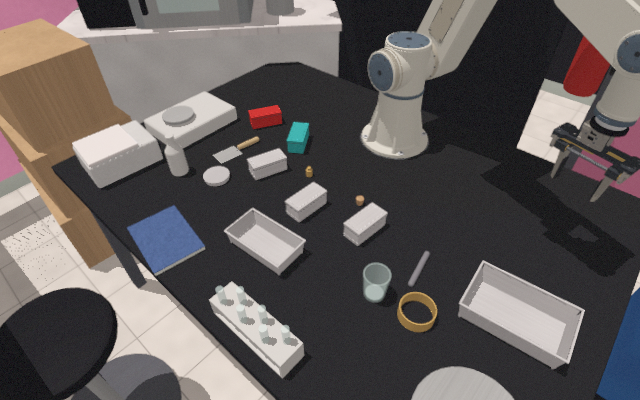

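The top view shows three white tins at about (248,207), (318,191) and (401,207). The small pan is at (311,123), with the larger tray at (80,208) as a look-alike. The stopper is at (277,237) and the weight at (355,236). The scene view agrees with this.

```bash
cat > h.py <<'E'
import numpy as np,cv2
from station import get_obs,capture
def plane(c,px,z):
    px=np.asarray(px,float).reshape(-1,2)
    d=(px-[c["cx"],c["cy"]])/[c["fx"],c["fy"]]
    s=d.copy()
    for _ in range(8): s=d/(1+c["k1"]*(s**2).sum(1,keepdims=True))
    T=np.array(c["T"]); r=np.c_[s,np.ones(len(s))]@T[:3,:3].T
    return (T[:3,3]+r*((z-T[2,3])/r[:,2:]))[:,:2]
def blob(c,seed,z,lo,hi=256,win=45):
    g=c["img"].max(2).astype(int); m=((g>=lo)&(g<hi)).astype(np.uint8)
    n,l=cv2.connectedComponents(m,connectivity=4)
    k=l[seed[1],seed[0]]
    cs=max(cv2.findContours((l==k).astype(np.uint8),cv2.RETR_EXTERNAL,cv2.CHAIN_APPROX_NONE)[0],key=len)
    P=plane(c,cs.reshape(-1,2),z)
    (x,y),(w,h),a=cv2.minAreaRect((P*1000).astype(np.float32))
    if w<h: w,h,a=h,w,a+90
    return round(x),round(y),round(w),round(h),round((a+90)%180-90,1)
E
python3 - <<'E'
from h import *
c=capture("top")
g=c["img"].max(2)
print(g[165:240:3,247],g[160:222:3,317],g[175:240:3,401])
for lo in(120,170,190,205,215):
  for s in((248,205),(318,188),(401,205)): print(lo,blob(c,s,.055,lo))
print('pan',[blob(c,(311,126),.05,lo) for lo in(80,100,120)])
for s in((277,237),(355,236)): print(blob(c,s,.03,100))
s=capture("scene")
cv2.imwrite("pics/s1.png",cv2.resize(s["img"][140:280,210:410],None,fx=4,fy=4,interpolation=cv2.INTER_CUBIC)); cv2.imwrite("pics/t1.png",cv2.resize(c["img"][95:245,225:425],None,fx=4,fy=4,interpolation=cv2.INTER_CUBIC))
E
```

```text
[ 43  44  42  39  43  44 139 237 240 238 239 236 237 236 237 238 238 238
 240 240 239 208  49  36  41] [ 42  45  77 239 241 239 238 238 239 239 238 238 239 238 239 240 239 202
  76  34  42] [ 43  47  56 241 243 243 242 243 242 241 241 241 241 243 243 245 245 242
 216  89  45  47]
120 (450, 193, 127, 67, -5.8)
120 (494, 4, 129, 64, -3.4)
120 (445, -221, 128, 65, -19.2)
170 (450, 194, 123, 63, -5.5)
170 (495, 4, 123, 61, -3.2)
170 (446, -222, 123, 61, -19.3)
190 (450, 194, 122, 61, -5.5)
190 (495, 4, 122, 60, -3.4)
190 (446, -222, 121, 60, -19.4)
205 (451, 194, 121, 59, -5.8)
205 (495, 3, 120, 59, -3.5)
205 (446, -222, 121, 59, -19.4)
215 (451, 194, 120, 58, -5.6)
215 (495, 3, 120, 58, -3.5)
215 (446, -222, 120, 58, -19.5)
pan [(686, 23, 213, 125, -86.7), (686, 23, 212, 123, -86.6), (686, 22, 210, 121, -86.6)]
(371, 116, 27, 27, 44.8)
(371, -97, 22, 22, -1.3)
```

View pics/t1.png

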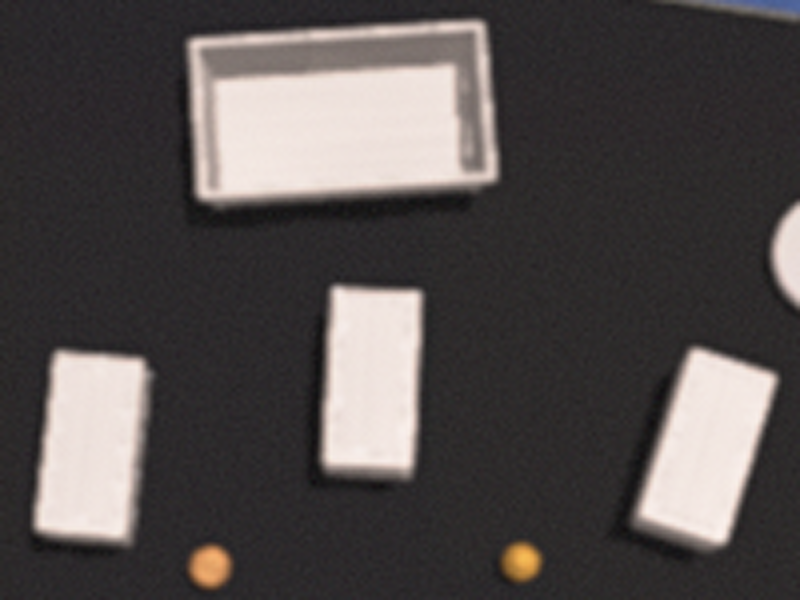

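The sizes match (122 x 60 mm lids). Tin poses are left (0.450, 0.194, -5.7°), middle (0.495, 0.0035, -3.4°) and right (0.446, -0.222, -19.4°). The pan is at about (0.687, 0.022).

Emit:
play_rows([
  [[0.7,-1.0,-0.1,0,0,0.0125,0],[0.7,-1.0,-0.1,0,0,0.0125,0],[0.7,-1.0,-0.1,0,0,0.0125,0],[0.7,-1.0,-0.1,0,0,0.0125,0],[0.7,-1.0,-0.1,0,0,0.0125,0],[0.7,-1.0,-0.1,0,0,0.0125,0]],
], force=30)

```text
time_s: 0.8
tool_pos: [0.3005, 0.4003, 0.208]
tcp_rot: [-179.9, 0.0, 169.6]
ft_force: [-0.4, 0.0, -0.0]
opening: 1.001
grip_force: 0.0
```

Emit:
play_rows([
  [[0.755,-1.0,-0.2,0,0,0.0125,0],[0.755,-1.0,-0.2,0,0,0.0125,0],[0.755,-1.0,-0.2,0,0,0.0125,0],[0.755,-1.0,-0.2,0,0,0.0125,0],[0.755,-1.0,-0.2,0,0,0.0125,0],[0.755,-1.0,-0.2,0,0,0.0125,0],[0.755,-1.0,-0.2,0,0,0.0125,0]],
])

```text
time_s: 1.5
tool_pos: [0.4502, 0.2041, 0.1683]
tcp_rot: [180.0, -0.0, 174.1]
ft_force: [0.1, 1.0, 0.5]
opening: 0.998
grip_force: 0.0
```

Emit:
play_rows([
  [[0,-0.05,-0.3,0,0,0,0],[0,-0.05,-0.4,0,0,0,0],[0,-0.05,-0.5,0,0,0,0],[0,-0.05,-0.58,0,0,0,0],[0,-0.05,-0.62,0,0,0,0],[0,-0.05,-0.62,0,0,0,0],[0,-0.05,-0.62,0,0,0,0]],
])

```text
time_s: 2.2
tool_pos: [0.4498, 0.1955, 0.0452]
tcp_rot: [180.0, 0.0, 174.3]
ft_force: [-0.6, 0.1, 0.2]
opening: 0.999
grip_force: 0.0
```

Emit:
play_rows([
  [[0,0,0,0,0,0,1],[0,0,0,0,0,0,1],[0,0,0,0,0,0,1],[0,0,0,0,0,0,1],[0,0,0,0,0,0,1],[0,0,0,0,0,0,1],[0,0,0,0,0,0,1],[0,0,0,0,0,0,1]],
])

```text
time_s: 3.0
tool_pos: [0.45, 0.1945, 0.0449]
tcp_rot: [180.0, 0.0, 174.3]
ft_force: [-1.1, -0.9, 6.0]
opening: 0.646
grip_force: 30.0
```

Emit:
play_rows([
  [[0,0,0.1,0,0,0,1],[0,0,0.25,0,0,0,1],[0,0,0.4,0,0,0,1],[0,0,0.5,0,0,0,1],[0.1,0,0.5,0,0,0,1],[-0.1,0,0.5,0,0,0,1],[0.1,0,0.5,0,0,0,1],[-0.1,0,0.5,0,0,0,1],[0,0,0.5,0,0,0,1],[0,0,0.5,0,0,0,1]],
], force=40)

```text
time_s: 4.0
tool_pos: [0.4504, 0.1945, 0.1441]
tcp_rot: [-180.0, 0.0, 174.3]
ft_force: [0.8, 1.2, -2.8]
opening: 0.648
grip_force: 40.0
```

Emit:
play_rows([
  [[0,0,0,0,0.009,0,1],[0,0,0,0,0.009,0,1],[0,0,0,0,0.009,0,1],[0,0,0,0,0.009,0,1],[0,0,0,0,0.009,0,1],[0,0,0,0,0.009,0,1],[0,0,0,0,0.009,0,1],[0,0,0,0,0.009,0,1],[0,0,0,0,0.009,0,1],[0,0,0,0,0.009,0,1]],
])

```text
time_s: 5.0
tool_pos: [0.4497, 0.1945, 0.1446]
tcp_rot: [-179.7, -3.2, 174.3]
ft_force: [1.0, -0.5, -4.2]
opening: 0.645
grip_force: 40.0
```

```bash
cat > avg.py <<'E'
from h import *
R=[]
for i in range(14):
    capture("top"); o=get_obs(); R.append(np.r_[o["torque"],o["ft_force"],o["tcp_rot"]])
R=np.array(R); print(o["time_s"],o["tool_pos"].round(4),o["tcp_rot"].round(2),"mean",R.mean(0)[:6].round(4),"sd",R.std(0)[:3].round(4)); print(R[:,1].round(3))
E
python3 avg.py
```

```text
5.7 [0.4497 0.1945 0.1446] [-179.68   -3.22  174.27] mean [ 1.390e-02 -6.150e-02  1.300e-03  4.160e-02 -9.900e-02 -3.262e+00] sd [0.0245 0.0227 0.0184]
[-0.071 -0.066 -0.048 -0.067 -0.108 -0.082 -0.023 -0.081 -0.066 -0.053
 -0.044 -0.072 -0.063 -0.017]
```

Emit:
play_rows([
  [[0,0,0,0,-0.018,0,1],[0,0,0,0,-0.018,0,1],[0,0,0,0,-0.018,0,1],[0,0,0,0,-0.018,0,1],[0,0,0,0,-0.018,0,1],[0,0,0,0,-0.018,0,1],[0,0,0,0,-0.018,0,1],[0,0,0,0,-0.018,0,1],[0,0,0,0,-0.018,0,1],[0,0,0,0,-0.018,0,1]],
])

```text
time_s: 6.7
tool_pos: [0.4497, 0.1945, 0.1446]
tcp_rot: [179.7, 3.2, 174.3]
ft_force: [-1.0, 0.4, -2.6]
opening: 0.643
grip_force: 40.0
```

```bash
python3 avg.py
```

```text
7.4 [0.4497 0.1945 0.1446] [179.68   3.22 174.28] mean [ 0.0139  0.0516 -0.0068  0.2359  0.0931 -3.5952] sd [0.028  0.0235 0.0274]
[0.014 0.083 0.035 0.061 0.091 0.069 0.021 0.074 0.078 0.04  0.048 0.027
 0.043 0.039]
```

No clear verdict yet, because the swing is common to all tins. I'll put this one back and compare it with the next.

Emit:
play_rows([
  [[0,0,-0.15,0,0.009,0,1],[0,0,-0.3,0,0.009,0,1],[0,0,-0.42,0,0.009,0,1],[0,0,-0.48,0,0.009,0,1],[0,0,-0.497,0,0.009,0,1],[0,0,-0.497,0,0.009,0,1],[0,0,-0.497,0,0.009,0,0],[0,0,-0.497,0,0.009,0,0],[0,0,-0.497,0,0.009,0,0],[0,0,-0.497,0,0.009,0,0]],
])

```text
time_s: 8.4
tool_pos: [0.4501, 0.1947, 0.0456]
tcp_rot: [180.0, 0.0, 174.3]
ft_force: [-1.6, 0.8, 0.7]
opening: 0.972
grip_force: 0.0
```

Emit:
play_rows([
  [[0,0,0,0,0,0,0],[0,0,0.1,0,0,0,0],[0,0,0.3,0,0,0,0],[0,0,0.5,0,0,0,0],[0,0,0.5,0,0,0,0]],
])

```text
time_s: 8.9
tool_pos: [0.4526, 0.1958, 0.1498]
tcp_rot: [179.8, 0.4, 174.3]
ft_force: [0.6, 0.6, 0.1]
opening: 1.003
grip_force: 0.0
```

```bash
python3 -c "
from h import *
o=get_obs();print(o['tool_pos'],o['tcp_rot'],o['opening'])"
```

```text
[0.45261913 0.1957646  0.14978112] [179.78020431   0.39879483 174.2893122 ] 1.0028923432896466
```

Emit:
play_rows([
  [[0.225,-0.955,0,0,0,0.0065,0],[0.225,-0.955,0,0,0,0.0065,0],[0.225,-0.955,0,0,0,0.0065,0],[0.225,-0.955,0,0,0,0.0065,0],[0.225,-0.955,0,0,0,0.0065,0],[0.225,-0.955,0,0,0,0.0065,0],[0.225,-0.955,-0.2,0,0,0.0065,0],[0.225,-0.955,-0.4,0,0,0.0065,0],[0.225,-0.955,-0.5,0,0,0.0065,0],[0.225,-0.955,-0.5,0,0,0.0065,0]],
])

```text
time_s: 9.9
tool_pos: [0.492, 0.005, 0.0425]
tcp_rot: [-180.0, -0.3, 176.7]
ft_force: [0.6, 0.2, 0.3]
opening: 0.999
grip_force: 0.0
```

Emit:
play_rows([
  [[0,0,0,0,0,0,1],[0,0,0,0,0,0,1],[0,0,0,0,0,0,1],[0,0,0,0,0,0,1],[0,0,0,0,0,0,1],[0,0,0,0,0,0,1],[0,0,0,0,0,0,1],[0,0,0,0,0,0,1]],
])

```text
time_s: 10.7
tool_pos: [0.4954, 0.0036, 0.0461]
tcp_rot: [180.0, 0.1, 176.6]
ft_force: [-1.8, 2.0, 7.9]
opening: 0.643
grip_force: 40.0
```

Emit:
play_rows([
  [[0,0,0.1,0,0,0,1],[0,0,0.25,0,0,0,1],[0,0,0.4,0,0,0,1],[0,0,0.5,0,0,0,1],[0.1,0,0.5,0,0,0,1],[-0.1,0,0.5,0,0,0,1],[0.1,0,0.5,0,0,0,1],[-0.1,0,0.5,0,0,0,1],[0,0,0.5,0,0,0,1],[0,0,0.5,0,0,0,1]],
])

```text
time_s: 11.7
tool_pos: [0.4954, 0.0034, 0.1449]
tcp_rot: [180.0, 0.0, 176.6]
ft_force: [1.1, 0.3, -3.1]
opening: 0.649
grip_force: 40.0
```

Emit:
play_rows([
  [[0,0,0,0,0.009,0,1],[0,0,0,0,0.009,0,1],[0,0,0,0,0.009,0,1],[0,0,0,0,0.009,0,1],[0,0,0,0,0.009,0,1],[0,0,0,0,0.009,0,1],[0,0,0,0,0.009,0,1],[0,0,0,0,0.009,0,1],[0,0,0,0,0.009,0,1],[0,0,0,0,0.009,0,1]],
])

```text
time_s: 12.7
tool_pos: [0.4948, 0.0035, 0.1452]
tcp_rot: [-179.8, -3.2, 176.6]
ft_force: [0.3, -0.2, -3.3]
opening: 0.647
grip_force: 40.0
```

```bash
python3 avg.py
```

```text
13.4 [0.4947 0.0035 0.1452] [-179.81   -3.23  176.63] mean [ 0.027  -0.0656  0.005  -0.0749  0.0448 -3.6544] sd [0.0335 0.0327 0.0209]
[-0.078 -0.062 -0.014 -0.09  -0.067 -0.035 -0.065 -0.035 -0.091 -0.094
 -0.086 -0.104  0.005 -0.102]
```

Emit:
play_rows([
  [[0,0,0,0,-0.018,0,1],[0,0,0,0,-0.018,0,1],[0,0,0,0,-0.018,0,1],[0,0,0,0,-0.018,0,1],[0,0,0,0,-0.018,0,1],[0,0,0,0,-0.018,0,1],[0,0,0,0,-0.018,0,1],[0,0,0,0,-0.018,0,1],[0,0,0,0,-0.018,0,1],[0,0,0,0,-0.018,0,1]],
])

```text
time_s: 14.4
tool_pos: [0.4947, 0.0035, 0.1452]
tcp_rot: [179.8, 3.2, 176.6]
ft_force: [1.3, 0.1, -3.5]
opening: 0.649
grip_force: 40.0
```

```bash
python3 avg.py
```

```text
15.1 [0.4947 0.0035 0.1452] [179.81   3.23 176.62] mean [ 0.0152  0.0665  0.0197  0.2758  0.0497 -3.7986] sd [0.0298 0.0321 0.0229]
[0.059 0.048 0.04  0.071 0.044 0.04  0.037 0.084 0.125 0.116 0.045 0.124
 0.064 0.032]
```

Middle matches left, so the right tin probably holds the ball. I'll check it.

Emit:
play_rows([
  [[0,0,-0.15,0,0.009,0,1],[0,0,-0.3,0,0.009,0,1],[0,0,-0.42,0,0.009,0,1],[0,0,-0.48,0,0.009,0,1],[0,0,-0.497,0,0.009,0,1],[0,0,-0.497,0,0.009,0,1],[0,0,-0.497,0,0.009,0,0],[0,0,-0.497,0,0.009,0,0],[0,0,-0.497,0,0.009,0,0],[0,0,-0.497,0,0.009,0,0]],
])

```text
time_s: 16.1
tool_pos: [0.4951, 0.0035, 0.0461]
tcp_rot: [180.0, 0.0, 176.6]
ft_force: [0.3, 1.1, 0.5]
opening: 0.976
grip_force: 0.0
```

Emit:
play_rows([
  [[0,0,0,0,0,0,0],[0,0,0.1,0,0,0,0],[0,0,0.3,0,0,0,0],[0,0,0.5,0,0,0,0],[0,0,0.5,0,0,0,0],[-0.125,-0.5,0.5,0,0,-0.0224,0],[-0.125,-0.5,0.5,0,0,-0.0224,0],[-0.125,-0.5,0.5,0,0,-0.0224,0]],
])

```text
time_s: 16.9
tool_pos: [0.4681, -0.1001, 0.1453]
tcp_rot: [-179.9, -0.0, 168.4]
ft_force: [-0.6, 0.4, -1.2]
opening: 0.999
grip_force: 0.0
```

Emit:
play_rows([
  [[-0.12,-0.628,0,0,0,-0.022,0],[-0.12,-0.628,0,0,0,-0.022,0],[-0.12,-0.628,0,0,0,-0.022,0],[-0.12,-0.628,0,0,0,-0.022,0],[-0.12,-0.628,0,0,0,-0.022,0],[-0.12,-0.628,-0.2,0,0,-0.022,0],[-0.12,-0.628,-0.4,0,0,-0.022,0],[-0.12,-0.628,-0.5,0,0,-0.022,0],[-0.12,-0.628,-0.5,0,0,-0.022,0],[-0.12,-0.628,-0.5,0,0,-0.022,0]],
])

```text
time_s: 17.9
tool_pos: [0.446, -0.221, 0.0459]
tcp_rot: [180.0, -0.1, 160.7]
ft_force: [0.2, 0.8, -0.2]
opening: 1.002
grip_force: 0.0
```

Run:
```python
from h import *
o=get_obs();print(o['tool_pos'],o['tcp_rot'])
c=capture("top");cv2.imwrite("pics/t2.png",c["img"])
for s in((248,205),(318,188)): print(blob(c,s,.055,190))
```

```text
[ 0.44599806 -0.22096335  0.04589573] [ 1.79985471e+02 -5.05435389e-02  1.60718563e+02]
(451, 195, 121, 61, -5.5)
(372, 6, 351, 291, -27.3)
```

View pics/t2.png

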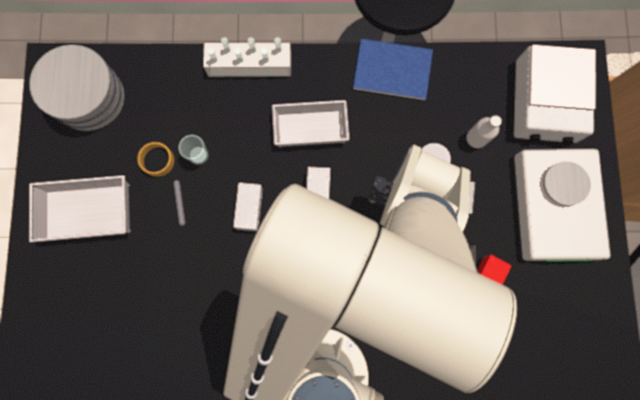

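The left tin is back at (450,195) mm and the middle tin stands at pixel (318,180). The gripper is over the right tin.

Emit:
play_rows([
  [[0,0,0,0,0,0,1],[0,0,0,0,0,0,1],[0,0,0,0,0,0,1],[0,0,0,0,0,0,1],[0,0,0,0,0,0,1],[0,0,0,0,0,0,1],[0,0,0,0,0,0,1],[0,0,0,0,0,0,1]],
])

```text
time_s: 18.75
tool_pos: [0.4459, -0.2223, 0.0462]
tcp_rot: [-180.0, 0.0, 160.6]
ft_force: [0.1, 0.8, 7.6]
opening: 0.642
grip_force: 40.0
```

Emit:
play_rows([
  [[0,0,0.1,0,0,0,1],[0,0,0.25,0,0,0,1],[0,0,0.4,0,0,0,1],[0,0,0.5,0,0,0,1],[0.1,-0.035,0.5,0,0,0,1],[-0.1,0.035,0.5,0,0,0,1],[0.1,-0.035,0.5,0,0,0,1],[-0.1,0.035,0.5,0,0,0,1],[0,0,0.5,0,0,0,1],[0,0,0.5,0,0,0,1]],
])

```text
time_s: 19.75
tool_pos: [0.4461, -0.2222, 0.1451]
tcp_rot: [180.0, -0.0, 160.6]
ft_force: [1.5, -0.5, -3.9]
opening: 0.644
grip_force: 40.0
```

Emit:
play_rows([
  [[0,0,0,0.003,0.0085,0,1],[0,0,0,0.003,0.0085,0,1],[0,0,0,0.003,0.0085,0,1],[0,0,0,0.003,0.0085,0,1],[0,0,0,0.003,0.0085,0,1],[0,0,0,0.003,0.0085,0,1],[0,0,0,0.003,0.0085,0,1],[0,0,0,0.003,0.0085,0,1],[0,0,0,0.003,0.0085,0,1],[0,0,0,0.003,0.0085,0,1]],
])

```text
time_s: 20.75
tool_pos: [0.4457, -0.2221, 0.1458]
tcp_rot: [180.0, -3.2, 160.6]
ft_force: [-0.2, -0.1, -2.9]
opening: 0.647
grip_force: 40.0
```

```bash
python3 avg.py
```

```text
21.45 [ 0.4457 -0.2221  0.1458] [179.99  -3.24 160.64] mean [-5.6000e-03  2.0000e-03  7.7000e-03 -2.6600e-02 -3.2400e-02 -3.9835e+00] sd [0.0139 0.0228 0.0405]
[-0.001 -0.043  0.012  0.003  0.01  -0.007 -0.018 -0.027  0.032  0.05
 -0.007 -0.008  0.016  0.015]
```

Emit:
play_rows([
  [[0,0,0,-0.006,-0.017,0,1],[0,0,0,-0.006,-0.017,0,1],[0,0,0,-0.006,-0.017,0,1],[0,0,0,-0.006,-0.017,0,1],[0,0,0,-0.006,-0.017,0,1],[0,0,0,-0.006,-0.017,0,1],[0,0,0,-0.006,-0.017,0,1],[0,0,0,-0.006,-0.017,0,1],[0,0,0,-0.006,-0.017,0,1],[0,0,0,-0.006,-0.017,0,1]],
])

```text
time_s: 22.45
tool_pos: [0.4458, -0.2221, 0.1458]
tcp_rot: [-180.0, 3.2, 160.6]
ft_force: [-0.4, 0.7, -2.5]
opening: 0.648
grip_force: 40.0
```

```bash
python3 avg.py
```

```text
23.15 [ 0.4457 -0.2221  0.1458] [-179.99    3.25  160.65] mean [-2.6000e-03  5.5000e-03 -5.0000e-04 -5.0100e-02  6.1500e-02 -3.7855e+00] sd [0.0349 0.0323 0.0389]
[ 0.013  0.067 -0.038  0.055  0.026 -0.036 -0.001 -0.011 -0.038  0.003
  0.024 -0.02   0.036 -0.003]
```

The right tin's swing is cancelled (about 0, against ∓0.06 for the other two), so it holds the ball. I'll carry it over the pan.

Emit:
play_rows([
  [[0,0,0.1,0.003,0.0085,0,1],[0,0,0.13,0.003,0.0085,0,1],[0.1,0.1,0.13,0.003,0.0085,0,1],[0.2,0.2,0.13,0.003,0.0085,0,1],[0.3,0.3,0.13,0.003,0.0085,0,1],[0.4,0.4,0.13,0.003,0.0085,0,1],[0.5,0.5,0.13,0.003,0.0085,0,1],[0.61,0.61,0.13,0.003,0.0085,0,1]],
])

```text
time_s: 23.95
tool_pos: [0.5684, -0.0993, 0.1715]
tcp_rot: [180.0, 0.1, 160.6]
ft_force: [-0.4, -0.2, -2.5]
opening: 0.644
grip_force: 40.0
```

Emit:
play_rows([
  [[0.1,0.1,0,0,0,0,1],[0.2,0.2,0,0,0,0,1],[0.3,0.3,0,0,0,0,1],[0.4,0.4,0,0,0,0,1],[0.5,0.5,0,0,0,0,1],[0.58,0.58,0,0,0,0,1],[0.61,0.61,0,0,0,0,1],[0.61,0.61,0,0,0,0,1],[0.61,0.61,0,0,0,0,1]],
])

```text
time_s: 24.85
tool_pos: [0.6889, 0.0213, 0.1714]
tcp_rot: [-180.0, -0.0, 160.6]
ft_force: [-0.8, -0.2, -3.4]
opening: 0.648
grip_force: 40.0
```

Emit:
play_rows([
  [[0,0,0,0,0,0,1],[0,0,0,0,0,0,1],[0,0,0,0,0,0,1],[0,0,0,0,0,0,1],[0,0,0,0,0,0,1],[0,0,0,0,0,0,1],[0,0,0,0,0,0,1],[0,0,0,0,0,0,1],[0,0,0,0,0,0,1],[0,0,0,0,0,0,1]],
])

```text
time_s: 25.85
tool_pos: [0.6897, 0.022, 0.1718]
tcp_rot: [-180.0, -0.0, 160.6]
ft_force: [-0.0, -0.1, -3.0]
opening: 0.65
grip_force: 40.0
```

Run:
```python
from h import *
c=capture("scene");cv2.imwrite("pics/s3.png",c["img"])
c=capture("top");cv2.imwrite("pics/t3.png",c["img"])
o=get_obs();print(o['tool_pos'],o['tcp_rot'],o['grip_force'],o['opening'])
for s in((248,207),(318,195)): print(blob(c,s,.055,190))
```

```text
[0.68974388 0.02192738 0.17176597] [-1.79999617e+02 -8.99914361e-04  1.60644640e+02] 39.99890863895416 0.6466480356315107
(605, 62, 849, 418, 10.5)
(605, 62, 849, 418, 10.5)
```

View pics/s3.png

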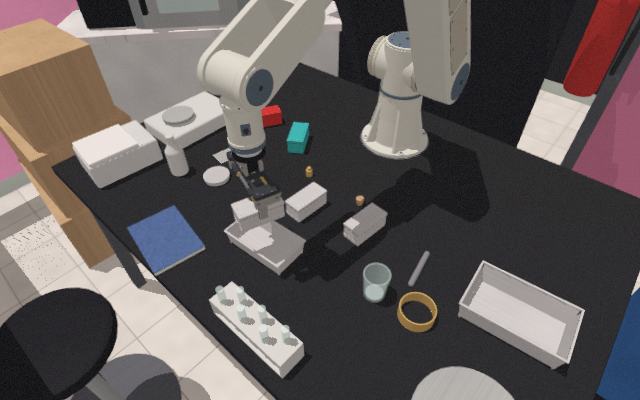

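The scene view shows the held tin level above the pan at about (258,210). The other two tins are at (306,201) and (365,223), where they started, and the bystanders have not moved. I'm handing in.

```bash
python3 -c "
from station import job_done;print(job_done())"
```

```text
the job is handed in; nothing more can be done
None
```

The ball is in the right tin, which is held lid up and still over the middle of the foil pan; all three tins were shaken in order, the left and middle ones stand back where they came from, and the job is handed in (no verdict was shown).

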